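# Snap the cleaned filter cassette into the dust extractor and tug it

### The job

Fit the cleaned filter cassette into the bay on the sloping front of the bench dust extractor: press it in until both side clips have snapped over its rim, then give it a firm pull straight out by its grip to make sure that both clips hold it. If it lifts free at either side, press it home again and pull again; in the end leave it lying flat on its seat, held by both clips, and do not disturb the bisque bowl and cup that are being sanded.

Things in the scene. Friction and masses are not known exactly. Their poses are not given: they have to be found in the camera images.
- cassette_grip (a point): Filter cassette, loose, 0.3 kg, flat on the table in front of the extractor: aluminium frame 110 mm (x) by 160 mm (y), rim 4 mm thick, pleated paper inside a 16 mm high frame. Across its middle a black grip bar 12 mm thick (x), 78 mm long (y), 22 mm high, its top 54 mm above the underside. This point: centre of the bar, 43 mm above the underside; z up. Same when turned half round about z.
- bay_seat (a point): Centre of the flat seat of the bay on the sloping front of the grey dust extractor. z points out of the face (25 deg from vertical, towards the robot), x up the slope, y left. Home: cassette's underside on this plane, its x and z along these, grip centre 43 mm out. Flared ledges 20 mm high guide it: play 4 mm either way in x, 1.5 mm in y. Laid in without a press it stops 11 to 15 mm short.
- extractor: Bench dust extractor, fixed: grey wedge-shaped steel case 215 mm deep, 240 mm wide, 131 mm high at the back, sloping front with the filter bay. Origin on the table under its centre; x away from its front, z up.
- clip_left (a joint): Left (+y) spring clip of the bay: upright steel leaf 28 mm wide by the middle of the cassette's short edge, hooked nose pointing inwards, flared tab on top 33 mm above the seat. 0 = sprung in; grows (rad) as the rim pushes it out, to 0.12-0.15 just before it snaps. A pressed cassette that has not snapped is held by friction only.
- clip_right (a joint): The same clip at the right (-y) edge. Snapping in both takes a press of 8 to 20 N at the grip; one side may catch before the other, and a cassette caught at one side only comes out again when pulled. Caught at both it holds a pull of over 40 N.
- clip_left_tip (a point): Tip of the left clip's nose when sprung in, 75.5 mm left of the seat's centre, 7.5 mm above the seat. The nose overhangs the rim of a caught cassette by 3 to 6 mm; its underside is 6 mm above the seat, so that a caught cassette can rise 2 mm and is then held.
- clip_right_tip (a point): The same at the right clip, 75.5 mm right of the seat's centre.
- sanded_bowl: White bisque bowl, 104 mm wide, 43 mm high, on the table to the right: leave it alone. Origin under its centre.
- sanded_cup: Terracotta cup, 66 mm wide, 63 mm high, on the table to the right: leave it alone. Origin under its centre.
Mind the look-alikes: they are no part of the job. There is more than one size of the part that bears cassette_grip; the job needs the larger.

How it is judged:
On the way, in this order (a step that is already met when the one before it is completed fails the run):
1. the cassette lies flat in the bay, its rim below the noses of both clips, and both clips have sprung back in (z of cassette_grip in the frame of bay_seat below 0.0465 m and distance between cassette_grip and bay_seat below 0.047 m and angle between the z axis of cassette_grip and the z axis of bay_seat, either way round below 0.1 rad and value of joint each of clip_left, clip_right below 0.05 rad), for 0.1 s.
2. the cassette is pulled outwards so that it stands off its seat and both clips hold it back (more than 1.5 N on each) (z of cassette_grip in the frame of bay_seat between 0.044 and 0.048 m and contact force between cassette and clip_left above 1.5 N and contact force between cassette and clip_right above 1.5 N and contact force between cassette and the fingers above 3 N), for 0.2 s.
At the end, for the whole second after the job is handed in: The cassette lies flat on the bay's seat (its grip centre less than 45.5 mm out from the seat's plane and within 47 mm of the seat's centre, faces parallel within 0.04 rad), both clips are sprung back over its rim (each under 0.05 rad) and it is at rest (z of cassette_grip in the frame of bay_seat below 0.0455 m and distance between cassette_grip and bay_seat below 0.047 m and angle between the z axis of cassette_grip and the z axis of bay_seat, either way round below 0.04 rad and value of joint each of clip_left, clip_right below 0.05 rad and linear speed of cassette below 0.02 m/s); the robot touches nothing.
It fails at once if the bisque bowl is pushed more than 30 mm or tipped (distance of sanded_bowl from where it was at the start of the episode above 0.03 m or angle between sanded_bowl's own z axis and vertical above 0.4 rad).
It fails at once if the cup is pushed more than 30 mm or tipped (distance of sanded_cup from where it was at the start of the episode above 0.03 m or angle between sanded_cup's own z axis and vertical above 0.4 rad).
It also fails if it takes over 51 s, if anything falls off the work surface, if the arm or the gripper's body presses on something with over 40 N, if the wrist force passes 120 N, or if a joint passes its speed limit or range.

### The arm

A 6-joint arm with a two-finger parallel gripper is mounted at the origin on a cart in front of the work surface, level with it; the furniture and walls round the work are solid. World frame = base frame: x ahead of the robot, y to its left, z up, the work surface at z = 0. Lengths are in m, angles in rad, forces in N, time in s.
With the tool pointing down it reaches from about 0.35 to 0.775 m from the base axis. Payload 7.3 kg.
Tool frame: the origin (TCP) lies at the very end of the fingers, on their centre line; the grasp point (between the pads) lies 19 mm behind it (robot.hold_point_z is the distance from the TCP to the grasp point, in m); z points along the fingers, y is the direction in which the jaws open and shut (so a half turn about z gives the same grasp; the last joint's range is limited). The gripper opens to 92 mm and grips with 3 to 60 N. Pads are 19 mm wide; open, the fingers measure 130 mm over their backs; the gripper's body (75 mm by 190 mm) begins 47 mm behind the grasp point.
Start: joints at [-1.392, 0.342, 1.524, -0, 1.275, -0.146], TCP at [0.168, -0.498, 0.227] pointing down, gripper open.
Joint ranges: [-2.53, 2.53], [-0.77, 2.02], [0.04, 2.7], [-1, 4.14], [0.28, 2.66], [-3.11, 3.11]. Speed limits (rad/s): [2.57, 2.57, 3.14, 3.14, 3.14, 3.14].

### API

Orientations are given as [roll, pitch, yaw] about the fixed x, y, z axes, in that order (R = Rz(yaw) Ry(pitch) Rx(roll)).
In Python, from cell import monitor, viewer, robot gives the robot as it stands.
- The arm moves only by the tool move_arm, never from a script. Its argument "deltas" is a list of rows, each an object of numbers: "x", "y", "z": the shift along the tool's x, y, z in m; "wx", "wy", "wz": the turn, a rotation vector about the tool's x, y, z in degrees; "hand": the opening, from 0 (shut) to 1 (fully open). In form: [{"x": .., "y": .., "z": .., "wx": .., "wy": .., "wz": .., "hand": ..}, ...]. A call has 1 to 8 rows; each row is the pose to reach, as a shift and turn from the pose commanded when the call began, along the tool's axes at that moment; what a row does not reach only later rows make up. A row lasts 1/8 s, in which the tool goes at most 62.5 mm and 10.7 degrees, less where a joint would pass 70% of its speed; a pose out of reach is approached as far as the arm can. A call with a gripper value outside its range is refused whole. The fingers move at their own pace and stop on an object; "grip_force" is the grip in N (left out, the last holds). Time passes only in rows, so rows that repeat a pose let the fingers close. It gives the time, the measured TCP pose, the force and the opening at its end, in the units of the state.
- monitor.observe(): the state, without advancing time (a new reading comes with each control period).
- viewer.read_camera(name): name is "scene" or "side" or "wrist"; returns the picture (384x512x3 uint8, red, green, blue); there is no depth.
- viewer.camera_params(name): a dict with "camera_matrix" (3x3 intrinsics, pixels), "R" (3x3) and "t" (3): a world point X has camera coordinates R X + t. Camera axes: x right, y down, z forward; pixel columns grow to the right and rows downward; lengths in m; the calibration is good to about 2 mm. A picture is of the moment at which its call begins: read the wrist's pose just before it. camera_params takes no time and is no camera call; for the wrist camera it gives the pose at the moment of the call.
- robot.hand_in(): hands the job in, once; it reports no verdict.
The state is a dict: "time": time; "qpos": joint angles; "qvel": joint speeds; "joint_efforts": joint torques, N m; "tool_pos": TCP position; "tool_rot": TCP orientation; "contact_force": force on the tool from outside, world axes, zero at the start; "torque": the same for the moment, N m; "opening": finger opening in m.
Only numpy, scipy, OpenCV 4.12 (cv2) and the standard library are available. Lean on these libraries where they do the work, as an engineer would, in place of code of your own. Each camera call takes 0.05 s, during which the arm holds its last target. There are 200 camera calls.

## Working session

There is one attempt and no reset: what is moved stays moved. The work goes in short steps, Python scripts to look and compute and a tool call to move; the robot and the scene stay as the last step left them, time stands still between calls to the robot, and variables do not carry over. Pictures are saved under pics/ and viewed, about 8 in all and at most 12, crops included, and the job is handed in when it is done.

Besides the shell and the picture viewer there is one more tool, called after "Call:" by a JSON object that holds its "fn" and its "kwargs", one argument or row to a line. move_arm: Moves the arm, as the interface text tells. Its arguments: {"type":"object","properties":{"deltas":{"type":"array","items":{"type":"object","properties":{"x":{"type":"number"},"y":{"type":"number"},"z":{"type":"number"},"wx":{"type":"number"},"wy":{"type":"number"},"wz":{"type":"number"},"hand":{"type":"number"}}}},"grip_force":{"type":"number"}},"required":["deltas"]}

```bash
mkdir -p pics; ls; python3 - <<'E'
from cell import monitor, viewer, robot
import cv2,numpy as np
print(monitor.observe())
ims=[]
for n in("scene","side"):
    im=viewer.read_camera(n); cv2.imwrite(f"pics/{n}0.png",im[:,:,::-1]); p=viewer.camera_params(n); print(n,p)
E
```

```text
pics
{'time': 0.0, 'qpos': array([-1.39202090e+00,  3.42701973e-01,  1.52503875e+00, -8.38774671e-06,
        1.27538355e+00, -1.45991345e-01]), 'qvel': array([-0.00011284,  0.00041572, -0.00117169,  0.00181276, -0.00059993,
       -0.00100743]), 'joint_efforts': array([ 7.28538489e-04, -4.31237698e+01, -2.44220603e+01,  7.17666792e-02,
        5.58863534e-02, -1.37028305e-04]), 'tool_pos': array([ 0.16746972, -0.49713677,  0.22604815]), 'tool_rot': array([-3.14007616e+00, -2.14874731e-04,  3.24769055e-01]), 'contact_force': array([ 0.30691378, -0.28806842,  0.8403861 ]), 'torque': array([-0.01157985,  0.01719201,  0.05169415]), 'opening': 0.09188878298639999}
scene {'camera_matrix': array([[415.8306136 ,   0.        , 247.74695866],
       [  0.        , 415.8306136 , 190.45040705],
       [  0.        ,   0.        ,   1.        ]]), 'R': array([[-0.83348718, -0.55227547,  0.01705662],
       [-0.43228763,  0.63255521, -0.64265178],
       [ 0.34413156, -0.54301539, -0.76596851]]), 't': array([0.38649023, 0.40199551, 0.7961408 ])}
side {'camera_matrix': array([[438.99511508,   0.        , 252.3251655 ],
       [  0.        , 438.99511508, 192.84597074],
       [  0.        ,   0.        ,   1.        ]]), 'R': array([[ 0.96258152, -0.27062395,  0.0141245 ],
       [-0.14295489, -0.55137367, -0.82191908],
       [ 0.23021887,  0.78914495, -0.56942912]]), 't': array([-0.58043773,  0.07803868,  1.07171979])}
```

```bash
python3 - <<'E'
import cv2,numpy as np
a=cv2.imread("pics/scene0.png");b=cv2.imread("pics/side0.png")
s=np.hstack([a,b]); print(s.shape)
cv2.imwrite("pics/s2.png",cv2.resize(a,(800,600),interpolation=cv2.INTER_CUBIC))
cv2.imwrite("pics/d2.png",cv2.resize(b,(800,600),interpolation=cv2.INTER_CUBIC))
E
```

```text
(384, 1024, 3)
```

View pics/s2.png

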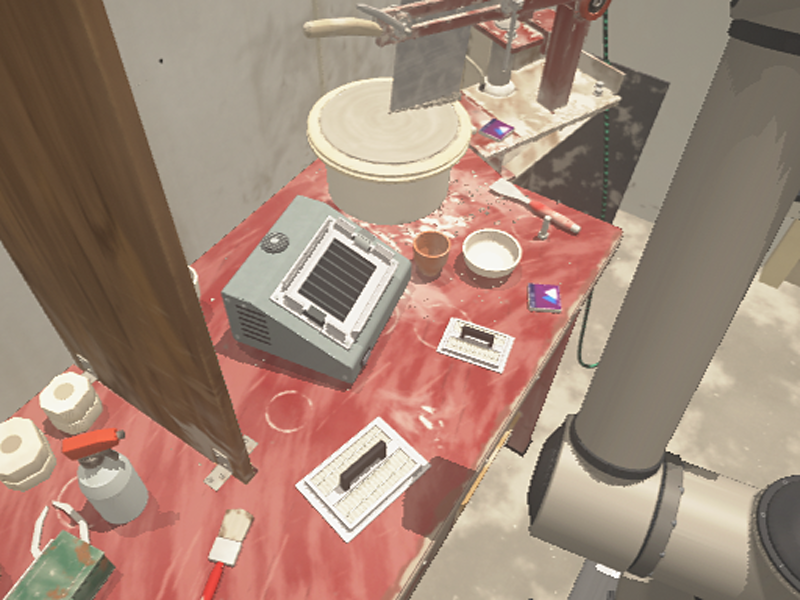

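View pics/d2.png

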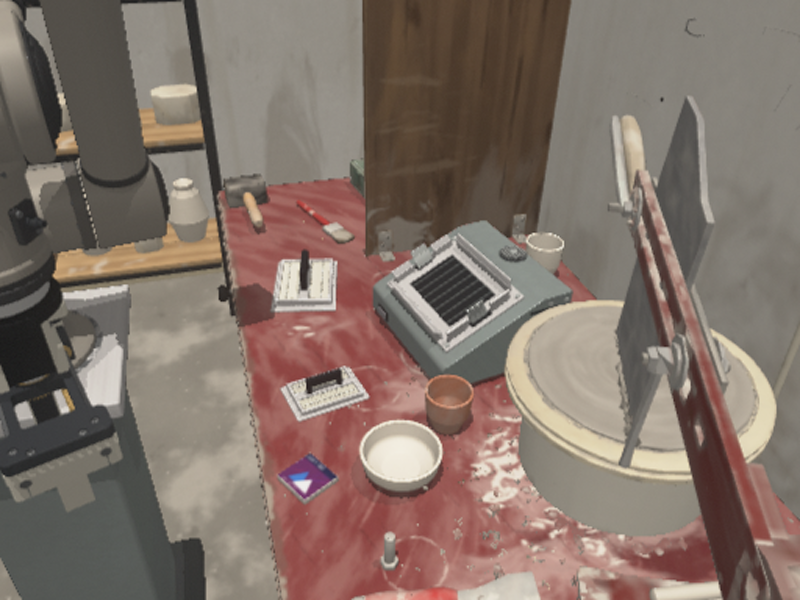

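Larger cassette: scene (362,478)/side (305,283) in the 800 px views. The smaller look-alike is at scene (478,343)/side (325,390). The bay is at scene (345,278)/side (453,290). Next I measure the two cassettes and crop the bay.

```bash
cat > h.py <<'E'
import cv2,numpy as np
from cell import monitor,viewer,robot
from scipy.spatial.transform import Rotation as Rot
def ray(p,uv):
    d=np.linalg.inv(p["camera_matrix"])@np.array([uv[0],uv[1],1.]); return -p["R"].T@p["t"], p["R"].T@d
def plane(p,uv,z):
    o,d=ray(p,uv); return o+d*(z-o[2])/d[2]
def tri(ps,uvs):
    A=np.zeros((3,3));b=np.zeros(3);L=[]
    for p,uv in zip(ps,uvs):
        o,d=ray(p,uv); d/=np.linalg.norm(d); M=np.eye(3)-np.outer(d,d); A+=M;b+=M@o; L.append((o,M))
    X=np.linalg.solve(A,b); return X,[np.linalg.norm(M@(X-o)) for o,M in L]
def proj(p,X):
    c=p["R"]@np.asarray(X)+p["t"]; c=p["camera_matrix"]@c; return c[:2]/c[2]
def tool(): 
    s=monitor.observe(); return s,np.array(s["tool_pos"]),Rot.from_euler('xyz',s["tool_rot"]).as_matrix()
E
python3 - <<'E'
from h import *
a=cv2.imread("pics/scene0.png");b=cv2.imread("pics/side0.png")
for n,im,seeds in(("scene",a,[(315,276),(290,235)]),("side",b,[(180,190),(190,262)])):
    p=viewer.camera_params(n); h=cv2.cvtColor(im,cv2.COLOR_BGR2HSV)
    m=((h[...,1]<75)&(h[...,2]>140)).astype(np.uint8)
    cs,_=cv2.findContours(m,cv2.RETR_EXTERNAL,cv2.CHAIN_APPROX_NONE)
    for c in cs:
        if cv2.contourArea(c)<250: continue
        x=np.array([plane(p,q[0],0.004)[:2] for q in c])*1000
        (cx,cy),wh,an=cv2.minAreaRect(x.astype(np.float32))
        mm=cv2.moments(c); print(n,(round(mm['m10']/mm['m00']),round(mm['m01']/mm['m00'])),np.round((cx,cy,*wh,an),1))
ca=cv2.resize(a[115:260,130:285],None,fx=5,fy=4,interpolation=cv2.INTER_CUBIC)
ca=cv2.resize(a[115:235,165:275],(550,600),interpolation=cv2.INTER_CUBIC)
cb=cv2.resize(b[130:250,230:380],(750,600),interpolation=cv2.INTER_CUBIC)
cv2.imwrite("pics/ca.png",ca);cv2.imwrite("pics/cb.png",cb)
E
```

```text
scene (147, 344) [552.3 238.3  36.7  70.9  19.5]
scene (35, 359) [717.  372.1 102.9 126.3  29.7]
scene (73, 313) [732.2 279.4  69.7 119.7  73.7]
scene (384, 322) [167.2 -96.7 142.  142.1   9.9]
scene (232, 306) [455.4  72.3 160.6 110.8  77.2]
scene (304, 220) [ 434.4 -216.2  111.4   78.5   10.6]
scene (22, 245) [1015.9  165.9  139.7  522.    54.3]
scene (314, 161) [ 509.4 -416.8  107.   125.1   29.3]
scene (473, 269) [  17.2 -465.9  830.3  167.    86.7]
scene (374, 201) [ 389.1 -754.   322.8 1852.5   10.6]
scene (206, 91) [ 933.3 -563.6 1361.6 1228.6   35.6]
side (437, 377) [ 755.1 -626.6   26.2   80.9   74.8]
side (501, 361) [ 878.3 -623.6  100.    46.1   48.3]
side (256, 289) [ 512.3 -352.3  110.7  112.7   13.1]
side (263, 253) [ 554.7 -251.2   69.4   51.    72.1]
side (207, 253) [ 435.4 -217.1  111.9   87.1   10.9]
side (66, 239) [119.3 -80.   62.3 176.4   0.4]
side (372, 293) [ 772.9 -357.2  623.6  277.3   62.9]
side (476, 251) [1090.6 -353.1  489.3  154.    63.1]
side (128, 274) [ 211.2 -183.9  271.9  703.2    5.4]
side (195, 183) [457.1  77.5 174.1 111.2  76.9]
side (304, 182) [768.5  27.9 467.2 292.7  26.7]
side (27, 115) [-38.3 620.5  78.5 253.   10.9]
side (119, 119) [255.3 550.1 127.9 390.3   2.4]
side (411, 119) [1256.   285.  1030.6  118.1   63.3]
side (449, 104) [1566.6  463.2  881.4   36.1   57. ]
side (100, 35) [ 221.1 1791.7  249.6 1518.8    4.1]
side (181, 48) [ 544.5 1527.5 2001.4  756.2   78.5]
side (6, 28) [-350.1 2123.    70.9 1305.1    9.5]
```

View pics/ca.png

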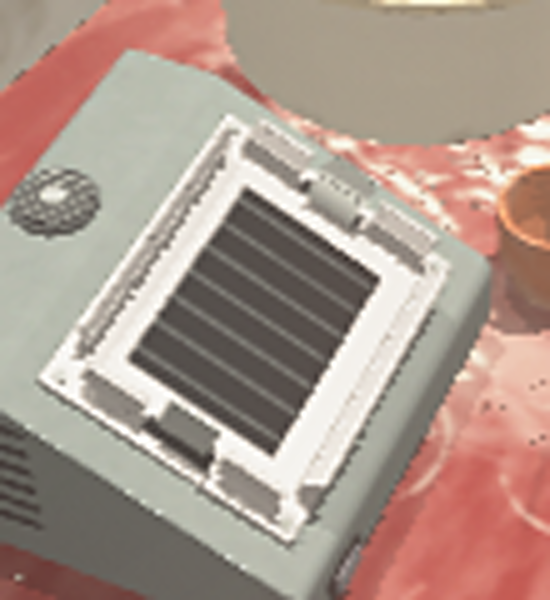

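View pics/cb.png

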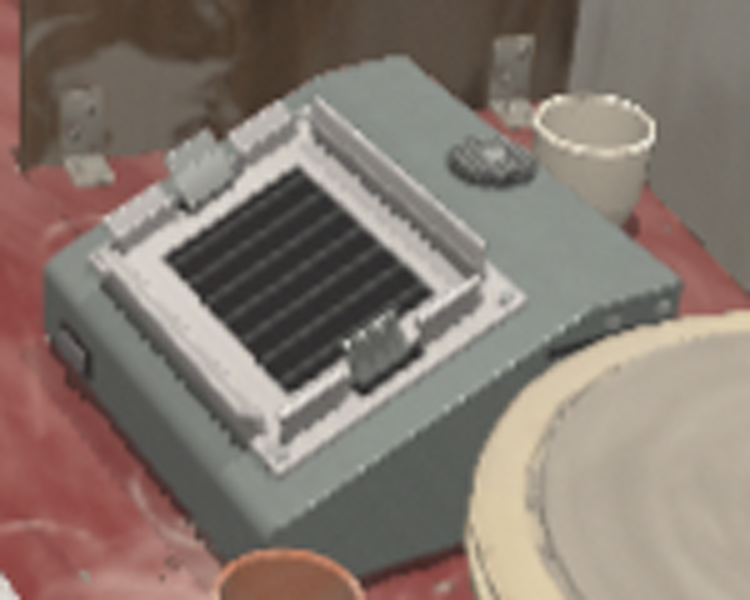

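```bash
python3 - <<'E'
from h import *
ps=[viewer.camera_params(n) for n in("scene","side")]
def S(q):return (165+q[0]/5-.4,115+q[1]/5-.4)
def D(q):return (230+q[0]/5-.4,130+q[1]/5-.4)
P={'gUL':((130,357),(297,170)),'gUR':((246,190),(433,292)),'gDR':((378,280),(290,390)),'gDL':((277,453),(165,258)),
'pUR':((230,117),(523,298)),'pDR':((447,268),(278,472)),'pDL':((292,545),(92,260))}
X={}
for k,(s,d) in P.items():
    X[k],e=tri(ps,[S(s),D(d)]); print(k,np.round(X[k]*1000,1),np.round(np.array(e)*1000,1))
for g in('g','p'):
    R=X[g+'UR'];Dn=X[g+'DR'];L=X[g+'DL']
    u=R-Dn;v=L-Dn; n=np.cross(u,v); n/=np.linalg.norm(n)
    print(g,'c',np.round((R+L)/2*1000,1),'len',np.linalg.norm(u),np.linalg.norm(v),'tilt',np.degrees(np.arccos(n[2])),'yaw u',np.degrees(np.arctan2(u[1],u[0])),'v',np.degrees(np.arctan2(v[1],v[0]))-90,'n',n)
print((X['gUL']+X['gDR'])/2)
E
```

```text
gUL [676.3 -73.  115.5] [0.4 0.4]
gUR [ 698.8 -193.6  115.8] [1.5 1.5]
gDR [ 626.4 -206.    82. ] [1.7 1.7]
gDL [602.9 -86.1  82.3] [1.5 1.5]
pUR [ 729.7 -222.9  126.8] [1.1 1.1]
pDR [ 608.5 -244.3   67.6] [1.3 1.3]
pDL [573.1 -55.6  66.5] [1.9 1.9]
g c [ 650.8 -139.9   99.1] len 0.08083434792931965 0.12215099629081175 tilt 24.77509281819576 yaw u 9.702975823837749 v 11.12905513909952 n [-0.41067479 -0.08339867  0.90795973]
p c [ 651.4 -139.3   96.6] len 0.13658708951120765 0.19190191924821387 tilt 25.708202156072694 yaw u 9.999137742132929 v 10.60999231548196 n [-0.42728057 -0.07485593  0.90101493]
[ 0.65136647 -0.13946143  0.09874239]
```

```bash
cat >> h.py <<'E'
SEAT=np.array([.651,-.1395,.098]); YAW=10.5
def bayR(yaw=None): return Rot.from_euler('xyz',[0,-25,YAW if yaw is None else yaw],degrees=True).as_matrix()
# tool axes from part axes: tool y = part x, tool x = part y, tool z = -part z
M=np.array([[0,1,0],[1,0,0],[0,0,-1.]])
def rowto(p,R,n=8,show=True):
    s,p0,R0=tool(); d=R0.T@(p-p0); w=np.degrees(Rot.from_matrix(R0.T@R).as_rotvec())
    print('t',round(s['time'],2),'tcp',np.round(p0,4),'d mm',np.round(d*1000,1),'w',np.round(w,2),'norms',np.linalg.norm(d).round(3),np.linalg.norm(w).round(1)); return d,w
E
python3 - <<'E'
from h import *
R=bayR()@M
rowto(SEAT+bayR()[:,2]*.19,R)
s,p,R0=tool(); c=viewer.camera_params("wrist")
print('cam in tool',R0.T@(-c['R'].T@c['t']-p),'\n',c['R']@R0)
E
```

```text
t 0.1 tcp [ 0.1675 -0.4972  0.2261] d mm [ 492.9 -196.1  -43.7] w [-20.62  17.78 -80.51] norms 0.532 85.0
cam in tool [ 0.08404589 -0.00067984 -0.15708278] 
 [[-9.34068964e-05  9.99999957e-01  2.79608601e-04]
 [-9.51879079e-01 -3.21934735e-06 -3.06473846e-01]
 [-3.06473832e-01 -2.94780349e-04  9.51879038e-01]]
```

Call:
{"fn": "move_arm", "kwargs": {
  "deltas": [
    {"x":0.055,"y":-0.022,"z":-0.005,"wx":-2.3,"wy":2,"wz":-8.9,"hand":1},
    {"x":0.11,"y":-0.044,"z":-0.01,"wx":-4.6,"wy":4,"wz":-17.9},
    {"x":0.165,"y":-0.065,"z":-0.015,"wx":-6.9,"wy":5.9,"wz":-26.8},
    {"x":0.22,"y":-0.087,"z":-0.02,"wx":-9.2,"wy":7.9,"wz":-35.8},
    {"x":0.274,"y":-0.109,"z":-0.025,"wx":-11.5,"wy":9.9,"wz":-44.7},
    {"x":0.329,"y":-0.131,"z":-0.03,"wx":-13.7,"wy":11.9,"wz":-53.7},
    {"x":0.384,"y":-0.153,"z":-0.035,"wx":-16,"wy":13.8,"wz":-62.6},
    {"x":0.438,"y":-0.174,"z":-0.04,"wx":-18.3,"wy":15.8,"wz":-71.6}
  ]
}}

```text
schema error: expected keys x, y, z, wx, wy, wz, hand
```

```bash
python3 - <<'E'
from h import *
rowto(SEAT+bayR()[:,2]*.19,bayR()@M); print(monitor.observe()['qpos'])
E
```

```text
t 0.1 tcp [ 0.1675 -0.4972  0.2261] d mm [ 492.9 -196.1  -43.7] w [-20.62  17.78 -80.51] norms 0.532 85.0
[-1.39199072e+00  3.42672835e-01  1.52488205e+00  1.14746232e-05
  1.27539184e+00 -1.46017963e-01]
```

Call:
{"fn": "move_arm", "kwargs": {
  "deltas": [
    {"x":0.11,"y":-0.044,"z":-0.01,"wx":-4.6,"wy":4,"wz":-17.9,"hand":1},
    {"x":0.11,"y":-0.044,"z":-0.01,"wx":-4.6,"wy":4,"wz":-17.9,"hand":1},
    {"x":0.22,"y":-0.087,"z":-0.02,"wx":-9.2,"wy":7.9,"wz":-35.8,"hand":1},
    {"x":0.22,"y":-0.087,"z":-0.02,"wx":-9.2,"wy":7.9,"wz":-35.8,"hand":1},
    {"x":0.329,"y":-0.131,"z":-0.03,"wx":-13.7,"wy":11.9,"wz":-53.7,"hand":1},
    {"x":0.329,"y":-0.131,"z":-0.03,"wx":-13.7,"wy":11.9,"wz":-53.7,"hand":1},
    {"x":0.493,"y":-0.196,"z":-0.044,"wx":-20.6,"wy":17.8,"wz":-80.5,"hand":1},
    {"x":0.493,"y":-0.196,"z":-0.044,"wx":-20.6,"wy":17.8,"wz":-80.5,"hand":1}
  ]
}}

```text
time: 1.1
tool_pos: [0.5338, -0.1862, 0.2666]
tool_rot: [2.734, -0.021, 1.647]
contact_force: [0.1, -0.3, -0.1]
opening: 0.0916
```

```bash
python3 - <<'E'
from h import *
rowto(SEAT+bayR()[:,2]*.19,bayR()@M); print(monitor.observe()['qpos'])
E
```

```text
t 1.1 tcp [ 0.5338 -0.1862  0.2666] d mm [29.2 38.4 13.4] w [-1.59  1.39 -6.1 ] norms 0.05 6.5
[-0.62766399  0.20305395  1.67775112  0.33261946  0.98171384 -0.8464609 ]
```

Call:
{"fn": "move_arm", "kwargs": {
  "deltas": [
    {"x":0.029,"y":0.038,"z":0.013,"wx":-1.6,"wy":1.4,"wz":-6.1,"hand":1},
    {"x":0.029,"y":0.038,"z":0.013,"wx":-1.6,"wy":1.4,"wz":-6.1,"hand":1},
    {"x":0.029,"y":0.038,"z":0.013,"wx":-1.6,"wy":1.4,"wz":-6.1,"hand":1}
  ]
}}

```text
time: 1.48
tool_pos: [0.57, -0.1563, 0.2697]
tool_rot: [2.708, -0.002, 1.748]
contact_force: [0.3, 0.5, 0.4]
opening: 0.0921
```

```bash
python3 - <<'E'
from h import *
rowto(SEAT+bayR()[:,2]*.19,bayR()@M); print(monitor.observe()['qpos'])
p=viewer.camera_params("wrist"); im=viewer.read_camera("wrist")[:,:,::-1].copy(); cv2.imwrite("pics/w1.png",im)
np.savez("w1.npz",**p)
B=bayR()
for q in [(0,0,0),(0,.0755,.0075),(0,-.0755,.0075),(.04,.061,0),(.04,-.061,0),(-.04,.061,0),(-.04,-.061,0)]:
    u=proj(p,SEAT+B@np.array(q)); print(q,np.round(u,1)); cv2.circle(im,(int(u[0]),int(u[1])),2,(0,0,255),-1)
cv2.imwrite("pics/w1o.png",cv2.resize(im,(800,600),interpolation=cv2.INTER_CUBIC))
E
```

```text
t 1.48 tcp [ 0.57   -0.1563  0.2697] d mm [1.8 2.4 0.6] w [-0.14  0.05 -0.37] norms 0.003 0.4
[-0.55223137  0.23742788  1.63333569  0.34860914  0.9686232  -0.88383213]
(0, 0, 0) [257.1 168.8]
(0, 0.0755, 0.0075) [256.8  93.4]
(0, -0.0755, 0.0075) [257.4 237.9]
(0.04, 0.061, 0) [297.3 108.3]
(0.04, -0.061, 0) [293.8 222.7]
(-0.04, 0.061, 0) [216.4 108.8]
(-0.04, -0.061, 0) [221.  223.1]
```

View pics/w1o.png

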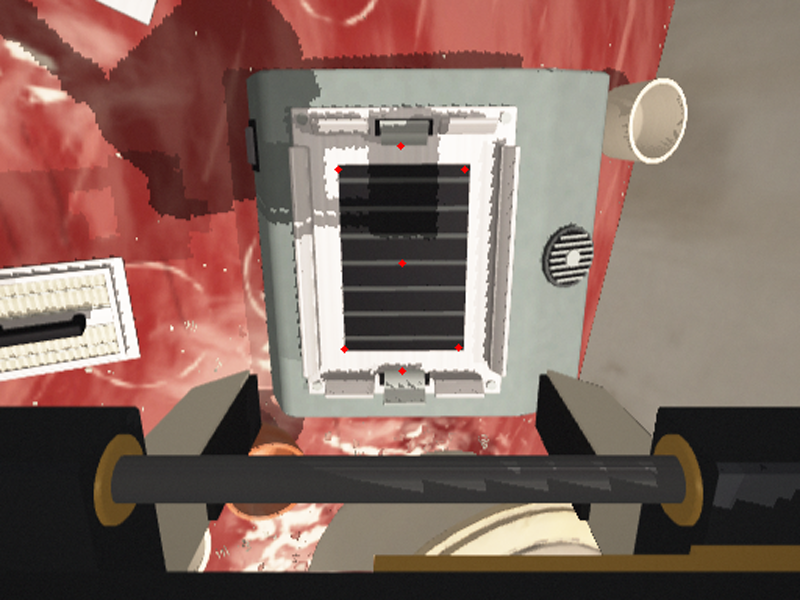

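```bash
python3 - <<'E'
from h import *
p=dict(np.load("w1.npz")); im=cv2.imread("pics/w1.png"); g=im.max(2)
B=bayR()
def onp(uv,h=0):
    o,d=ray(p,uv); n=B[:,2]; X=o+d*((SEAT+n*h-o)@n)/(d@n); return B.T@(X-SEAT)*1000
m=(g<125).astype(np.uint8); m[:90]=0; m[232:]=0; m[:,:205]=0; m[:,310:]=0
m=cv2.morphologyEx(m,cv2.MORPH_CLOSE,np.ones((5,5)))
m=cv2.morphologyEx(m,cv2.MORPH_OPEN,np.ones((7,7)))
cs,_=cv2.findContours(m,cv2.RETR_EXTERNAL,cv2.CHAIN_APPROX_NONE); c=max(cs,key=cv2.contourArea)
print(cv2.contourArea(c),cv2.boundingRect(c))
x=np.array([onp(q[0])[:2] for q in c]).astype(np.float32); print('grille',cv2.minAreaRect(x))
for n,q in dict(pUL=(292,107),pUR=(516,107),pDR=(502,392),pDL=(309,390)).items(): pass
P=[onp((u/1.5625,v/1.5625))for u,v in((292,107),(517,107),(502,392),(308,391))]
print('plate',np.round(P,1),np.mean(P,0))
# row/col profiles
for col in(235,257,280): print(col,g[95:115,col],g[215:232,col])
for r in (145,165,200): print(r,g[r,208:226],g[r,290:308])
E
```

```text
9332.5 (217, 104, 84, 120)
grille ((0.99090576171875, 2.042926788330078), (126.54027557373047, 83.6473617553711), 89.87405395507812)
plate [[-66.7  98.6  -0. ]
 [ 70.9  97.7   0. ]
 [ 72.1 -95.5  -0. ]
 [-68.1 -93.9   0. ]] [ 2.03136589e+00  1.76091911e+00 -1.38777878e-14]
235 [252 252 221 174 172 174 174 246 252 241 139  44  45  29  22  21  39  44
  58  94] [ 88 102  80  50  40  41  40  41  40 138 238 247 247 247 247 247 248]
257 [175 175 176 175 175 175 176 175 175 148  70  22  23  23  21  22  22  23
  35  52] [ 94 102  83  53  44  43  42  43  44 143 240 249 249 249 248 248 248]
280 [253 253 225 177 175 175 174 177 249 228 106  51  50  33  25  21  22  44
  72 100] [ 97 105  75  51  47  44  45  45  47 201 246 250 250 250 250 250 250]
145 [250 250 242 244 245 245 176 170 251 228  43  37  39  19  40  44  40  37] [ 51  52  54  54  50  54  53  54  54 169 251 251 251 251 251 252 245 243]
165 [251 250 249 249 250 251 251 252 251 251 173  42  42  43  43  43  42  41] [ 52  52  53  54  54  53  53  52 104 251 251 251 251 251 252 252 244 242]
200 [250 250 250 249 249 249 250 249 251 251 250 149  95  94  97  98  99 101] [107 108 108 109 110 110 109 151 251 251 250 250 251 252 245 243 242 244]
```

```bash
cat >> h.py <<'E'
CAS=np.array([.4555,.073,0]); CY=-12.8
def casR(): return Rot.from_euler('z',CY,degrees=True).as_matrix()
E
python3 - <<'E'
from h import *
rowto(CAS+casR()[:,2]*.19,casR()@M)
E
```

```text
t 1.52 tcp [ 0.5699 -0.1568  0.2699] d mm [246.1 -99.4  42.5] w [24.53 -5.07 22.51] norms 0.269 33.7
```

Call:
{"fn": "move_arm", "kwargs": {
  "deltas": [
    {"x":0.062,"y":-0.025,"z":0.008,"wx":6,"wy":-1.3,"wz":5.6,"hand":1},
    {"x":0.123,"y":-0.05,"z":0.02,"wx":12.2,"wy":-2.5,"wz":11.2,"hand":1},
    {"x":0.185,"y":-0.075,"z":0.03,"wx":18.4,"wy":-3.8,"wz":16.9,"hand":1},
    {"x":0.246,"y":-0.099,"z":0.042,"wx":24.5,"wy":-5.1,"wz":22.5,"hand":1},
    {"x":0.246,"y":-0.099,"z":0.042,"wx":24.5,"wy":-5.1,"wz":22.5,"hand":1},
    {"x":0.246,"y":-0.099,"z":0.042,"wx":24.5,"wy":-5.1,"wz":22.5,"hand":1},
    {"x":0.246,"y":-0.099,"z":0.042,"wx":24.5,"wy":-5.1,"wz":22.5,"hand":1},
    {"x":0.246,"y":-0.099,"z":0.042,"wx":24.5,"wy":-5.1,"wz":22.5,"hand":1}
  ]
}}

```text
time: 2.52
tool_pos: [0.4568, 0.0719, 0.1913]
tool_rot: [3.139, 0.0, 1.347]
contact_force: [0.3, -0.5, 0.0]
opening: 0.0918
```

```bash
python3 - <<'E'
from h import *
rowto(CAS+casR()[:,2]*.19,casR()@M)
p=viewer.camera_params("wrist"); im=viewer.read_camera("wrist")[:,:,::-1].copy(); cv2.imwrite("pics/w2.png",im)
np.savez("w2.npz",**p)
B=casR()
h=cv2.cvtColor(im,cv2.COLOR_BGR2HSV); m=((h[...,1]<75)&(h[...,2]>120)).astype(np.uint8); m[262:]=0
cs,_=cv2.findContours(m,cv2.RETR_EXTERNAL,cv2.CHAIN_APPROX_NONE)
for c in cs:
    if cv2.contourArea(c)<2500: continue
    x=np.array([(B.T@(plane(p,q[0],.004)-CAS))[:2]*1000 for q in c]).astype(np.float32)
    print(cv2.boundingRect(c),cv2.minAreaRect(x)); cv2.drawContours(im,[c],-1,(0,255,0),1)
u=proj(p,CAS+[0,0,.054]);cv2.circle(im,(int(u[0]),int(u[1])),2,(0,0,255),-1)
cv2.imwrite("pics/w2o.png",cv2.resize(im,(800,600),interpolation=cv2.INTER_CUBIC))
E
```

```text
t 2.52 tcp [0.4568 0.0719 0.1913] d mm [ 0.7 -1.5  1.3] w [ 0.17  0.02 -0.05] norms 0.002 0.2
(197, 89, 113, 152) ((1.5020065307617188, 1.1953887939453125), (109.190673828125, 159.58619689941406), 0.13128143548965454)
(0, 0, 160, 262) ((-192.3351593017578, 21.810989379882812), (134.85629272460938, 277.9292907714844), 13.070293426513672)
```

View pics/w2o.png

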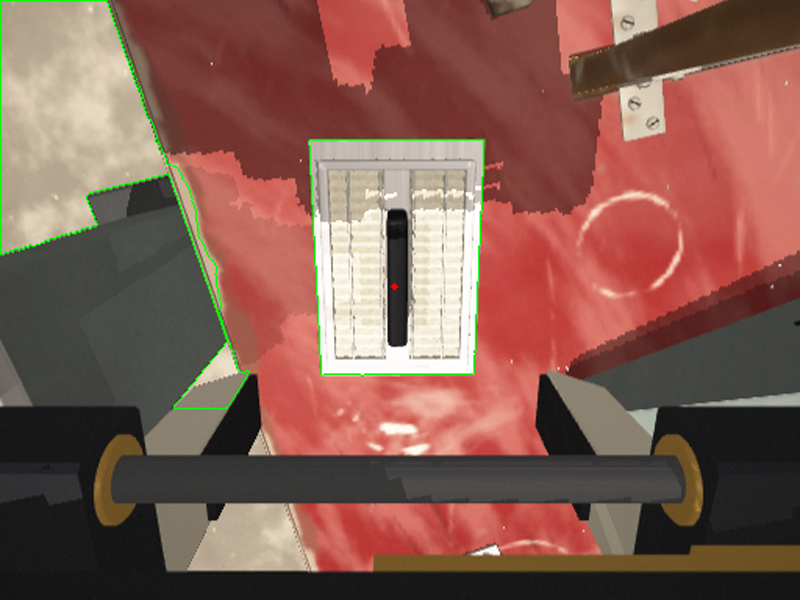

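```bash
cat >> h.py <<'E'
CAS=CAS+casR()@[.0015,.0012,0]; CY=-12.7
SEAT=SEAT+bayR()@[.0013,.0019,0]; YAW=10.4
E
python3 - <<'E'
from h import *
rowto(CAS+[0,0,.024],casR()@M)
E
```

```text
t 2.58 tcp [0.4567 0.0721 0.1912] d mm [  1.9  -0.4 167.2] w [ 0.16  0.02 -0.14] norms 0.167 0.2
```

Call:
{"fn": "move_arm", "kwargs": {
  "deltas": [
    {"x":0.001,"y":0,"z":0.05,"wx":0.1,"wy":0,"wz":-0.1,"hand":1},
    {"x":0.002,"y":0,"z":0.1,"wx":0.1,"wy":0,"wz":-0.1,"hand":1},
    {"x":0.002,"y":0,"z":0.14,"wx":0.1,"wy":0,"wz":-0.1,"hand":1},
    {"x":0.002,"y":0,"z":0.16,"wx":0.1,"wy":0,"wz":-0.1,"hand":1},
    {"x":0.002,"y":0,"z":0.167,"wx":0.1,"wy":0,"wz":-0.1,"hand":1},
    {"x":0.002,"y":0,"z":0.167,"wx":0.1,"wy":0,"wz":-0.1,"hand":1}
  ]
}}

```text
time: 3.32
tool_pos: [0.4573, 0.0747, 0.024]
tool_rot: [3.141, 0.0, 1.35]
contact_force: [0.5, -0.1, 0.7]
opening: 0.0916
```

```bash
python3 - <<'E'
from h import *
rowto(CAS+[0,0,.024],casR()@M)
E
```

```text
t 3.33 tcp [0.4573 0.0747 0.024 ] d mm [-0.9  0.1  0. ] w [0.02 0.02 0.04] norms 0.001 0.0
```

Call:
{"fn": "move_arm", "kwargs": {
  "deltas": [
    {"x":-0.001,"y":0,"z":0,"wx":0,"wy":0,"wz":0,"hand":1},
    {"x":-0.001,"y":0,"z":0,"wx":0,"wy":0,"wz":0,"hand":0},
    {"x":-0.001,"y":0,"z":0,"wx":0,"wy":0,"wz":0,"hand":0},
    {"x":-0.001,"y":0,"z":0,"wx":0,"wy":0,"wz":0,"hand":0},
    {"x":-0.001,"y":0,"z":0,"wx":0,"wy":0,"wz":0,"hand":0},
    {"x":-0.001,"y":0,"z":0,"wx":0,"wy":0,"wz":0,"hand":0},
    {"x":-0.001,"y":0,"z":0,"wx":0,"wy":0,"wz":0,"hand":0},
    {"x":-0.001,"y":0,"z":0,"wx":0,"wy":0,"wz":0,"hand":0}
  ],
  "grip_force": 55
}}

```text
time: 4.32
tool_pos: [0.4567, 0.0741, 0.0238]
tool_rot: [-3.142, 0.0, 1.351]
contact_force: [-0.3, -0.2, -0.0]
opening: 0.0262
```

Call:
{"fn": "move_arm", "kwargs": {
  "deltas": [
    {"x":0,"y":0,"z":0,"wx":0,"wy":0,"wz":0,"hand":0},
    {"x":0,"y":0,"z":0,"wx":0,"wy":0,"wz":0,"hand":0},
    {"x":0,"y":0,"z":0,"wx":0,"wy":0,"wz":0,"hand":0}
  ]
}}

```text
time: 4.7
tool_pos: [0.4568, 0.0741, 0.0238]
tool_rot: [3.141, 0.0, 1.35]
contact_force: [1.1, -0.3, -0.2]
opening: 0.0113
```

```bash
python3 - <<'E'
from h import *
rowto(CAS+[0,0,.16],casR()@M)
rowto(SEAT+bayR()@[0,0,.10+.024],bayR()@M)
E
```

```text
t 4.7 tcp [0.4568 0.0741 0.0238] d mm [  -0.2    0.5 -136.2] w [0.01 0.02 0.07] norms 0.136 0.1
t 4.7 tcp [0.4568 0.0741 0.0238] d mm [-184.3  188.3 -187. ] w [-24.66   5.05 -22.65] norms 0.323 33.9
```

Call:
{"fn": "move_arm", "kwargs": {
  "deltas": [
    {"x":0,"y":0,"z":-0.03,"wx":0,"wy":0,"wz":0,"hand":0},
    {"x":0,"y":0,"z":-0.08,"wx":0,"wy":0,"wz":0,"hand":0},
    {"x":0,"y":0,"z":-0.13,"wx":0,"wy":0,"wz":0,"hand":0},
    {"x":0,"y":0,"z":-0.18,"wx":0,"wy":0,"wz":0,"hand":0},
    {"x":-0.045,"y":0.045,"z":-0.187,"wx":-6.2,"wy":1.3,"wz":-5.7,"hand":0},
    {"x":-0.09,"y":0.09,"z":-0.187,"wx":-12.3,"wy":2.5,"wz":-11.3,"hand":0},
    {"x":-0.135,"y":0.135,"z":-0.187,"wx":-18.5,"wy":3.8,"wz":-17,"hand":0},
    {"x":-0.184,"y":0.188,"z":-0.187,"wx":-24.7,"wy":5,"wz":-22.6,"hand":0}
  ]
}}

```text
time: 5.7
tool_pos: [0.5835, -0.1215, 0.2102]
tool_rot: [2.725, -0.007, 1.736]
contact_force: [0.5, 1.4, -1.9]
opening: 0.0119
```

Call:
{"fn": "move_arm", "kwargs": {
  "deltas": [
    {"x":0,"y":0,"z":0,"wx":0,"wy":0,"wz":0,"hand":0},
    {"x":0,"y":0,"z":0,"wx":0,"wy":0,"wz":0,"hand":0},
    {"x":0,"y":0,"z":0,"wx":0,"wy":0,"wz":0,"hand":0}
  ]
}}

```text
time: 6.08
tool_pos: [0.5829, -0.1185, 0.2104]
tool_rot: [2.729, -0.009, 1.735]
contact_force: [-0.4, 0.1, -1.9]
opening: 0.0116
```

```bash
python3 - <<'E'
from h import *
rowto(SEAT+bayR()@[0,0,.10+.024],bayR()@M); print(monitor.observe()['contact_force'],monitor.observe()['opening'])
p=viewer.camera_params("wrist"); im=viewer.read_camera("wrist")[:,:,::-1].copy(); cv2.imwrite("pics/w3.png",im)
np.savez("w3.npz",**p)
s,tp,R=tool(); C=R@M; und=tp+R[:,2]*.024
B=bayR()
for sx in(-1,1):
  for sy in(-1,1):
    u=proj(p,und+C@[sx*.055,sy*.08,.004]); cv2.circle(im,tuple(np.round(u).astype(int)),2,(0,0,255),-1)
    u=proj(p,SEAT+B@[sx*.070,sy*.0965,0]); cv2.circle(im,tuple(np.round(u).astype(int)),2,(0,255,0),-1)
cv2.imwrite("pics/w3o.png",cv2.resize(im,(800,600),interpolation=cv2.INTER_CUBIC))
E
```

```text
t 6.08 tcp [ 0.5829 -0.1185  0.2104] d mm [-30.9  11.7   4.3] w [-1.33 -0.05 -1.11] norms 0.033 1.7
[-0.3726875   0.08784558 -1.90265693] 0.011569087233637263
```

View pics/w3o.png

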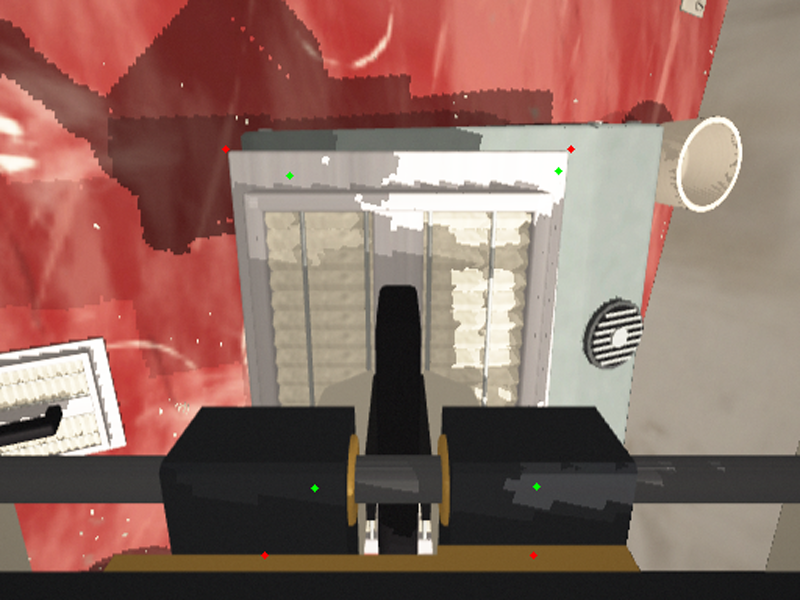

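Call:
{"fn": "move_arm", "kwargs": {
  "deltas": [
    {"x":-0.015,"y":0.006,"z":0.002,"wx":-0.7,"wy":0,"wz":-0.5,"hand":0},
    {"x":-0.031,"y":0.012,"z":0.004,"wx":-1.3,"wy":0,"wz":-1.1,"hand":0},
    {"x":-0.031,"y":0.012,"z":0.03,"wx":-1.3,"wy":0,"wz":-1.1,"hand":0},
    {"x":-0.031,"y":0.012,"z":0.05,"wx":-1.3,"wy":0,"wz":-1.1,"hand":0},
    {"x":-0.031,"y":0.012,"z":0.064,"wx":-1.3,"wy":0,"wz":-1.1,"hand":0},
    {"x":-0.031,"y":0.012,"z":0.064,"wx":-1.3,"wy":0,"wz":-1.1,"hand":0},
    {"x":-0.031,"y":0.012,"z":0.064,"wx":-1.3,"wy":0,"wz":-1.1,"hand":0}
  ]
}}

```text
time: 7.0
tool_pos: [0.6248, -0.1439, 0.1573]
tool_rot: [2.704, 0.0, 1.752]
contact_force: [-0.4, -0.6, -2.3]
opening: 0.0117
```

```bash
python3 - <<'E'
from h import *
rowto(SEAT+bayR()@[0,0,.04+.024],bayR()@M); rowto(SEAT+bayR()@[0,0,.024],bayR()@M); print(monitor.observe()['contact_force'],monitor.observe()['opening'])
a=viewer.read_camera("scene")[:,:,::-1]; b=viewer.read_camera("side")[:,:,::-1]
cv2.imwrite("pics/s3.png",a);cv2.imwrite("pics/d3.png",b)
cv2.imwrite("pics/s3d3.png",np.hstack([cv2.resize(a[105:240,160:280],(400,450),interpolation=cv2.INTER_CUBIC),cv2.resize(b[110:260,230:363],(400,450),interpolation=cv2.INTER_CUBIC)]))
E
```

```text
t 7.0 tcp [ 0.6248 -0.1439  0.1573] d mm [1.5 0.3 1. ] w [ 0.08  0.04 -0.02] norms 0.002 0.1
t 7.0 tcp [ 0.6248 -0.1439  0.1573] d mm [ 1.6  0.2 41. ] w [ 0.08  0.04 -0.02] norms 0.041 0.1
[-0.43823495 -0.56087397 -2.25187652] 0.0116642453150516
```

View pics/s3d3.png

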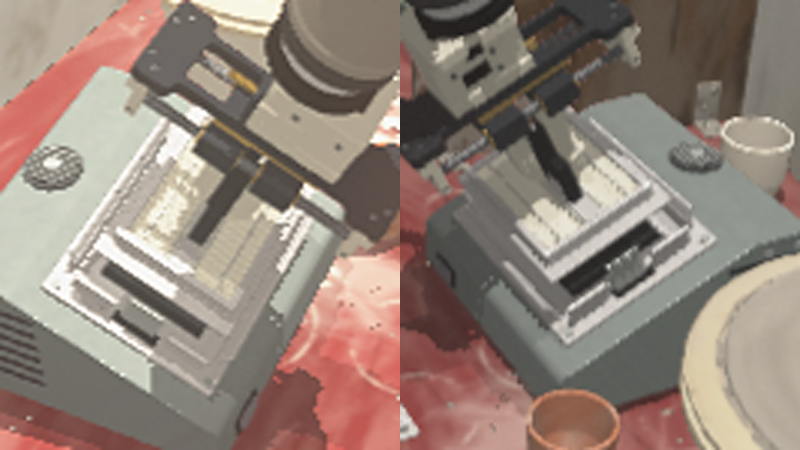

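Call:
{"fn": "move_arm", "kwargs": {
  "deltas": [
    {"x":0.0015,"y":0,"z":0.01,"wx":0.1,"wy":0,"wz":0,"hand":0},
    {"x":0.0015,"y":0,"z":0.018,"wx":0.1,"wy":0,"wz":0,"hand":0},
    {"x":0.0015,"y":0,"z":0.022,"wx":0.1,"wy":0,"wz":0,"hand":0},
    {"x":0.0015,"y":0,"z":0.025,"wx":0.1,"wy":0,"wz":0,"hand":0},
    {"x":0.0015,"y":0,"z":0.025,"wx":0.1,"wy":0,"wz":0,"hand":0}
  ]
}}

```text
time: 7.72
tool_pos: [0.6348, -0.1408, 0.1338]
tool_rot: [2.706, -0.0, 1.751]
contact_force: [0.2, -0.5, -3.1]
opening: 0.0118
```

```bash
cat > st.py <<'E'
from h import *
d,w=rowto(SEAT+bayR()@[0,0,.024],bayR()@M); s=monitor.observe()
f=np.array(s['contact_force']); m=np.array(s['torque']); print('F bay',np.round(bayR().T@f,1),'M bay',np.round(bayR().T@m,2),'open',round(s['opening'],4))
E
python3 st.py
```

```text
t 7.72 tcp [ 0.6348 -0.1408  0.1338] d mm [ 0.3  0.8 15.2] w [-0.07  0.02 -0.06] norms 0.015 0.1
F bay [-1.2 -0.5 -2.8] M bay [-0.18  0.34  0.05] open 0.0118
```

Call:
{"fn": "move_arm", "kwargs": {
  "deltas": [
    {"x":0,"y":0.001,"z":0.002,"wx":0,"wy":0,"wz":0,"hand":0},
    {"x":0,"y":0.001,"z":0.004,"wx":0,"wy":0,"wz":0,"hand":0},
    {"x":0,"y":0.001,"z":0.006,"wx":0,"wy":0,"wz":0,"hand":0},
    {"x":0,"y":0.001,"z":0.006,"wx":0,"wy":0,"wz":0,"hand":0}
  ]
}}

```text
time: 8.22
tool_pos: [0.6386, -0.1403, 0.1295]
tool_rot: [2.705, 0.001, 1.751]
contact_force: [-1.8, -0.3, 4.7]
opening: 0.0117
```

```bash
python3 st.py
```

```text
t 8.22 tcp [ 0.6386 -0.1403  0.1295] d mm [ 0.4 -0.8  9.8] w [ 0.01  0.06 -0.05] norms 0.01 0.1
F bay [0.3 0.  5. ] M bay [-0.02  0.23  0.03] open 0.0117
```

Call:
{"fn": "move_arm", "kwargs": {
  "deltas": [
    {"x":0,"y":0,"z":0.002,"wx":0,"wy":0,"wz":0,"hand":0},
    {"x":0,"y":0,"z":0.004,"wx":0,"wy":0,"wz":0,"hand":0},
    {"x":0,"y":0,"z":0.005,"wx":0,"wy":0,"wz":0,"hand":0},
    {"x":0,"y":0,"z":0.005,"wx":0,"wy":0,"wz":0,"hand":0}
  ]
}}

```text
time: 8.72
tool_pos: [0.6405, -0.1397, 0.1244]
tool_rot: [2.706, -0.0, 1.751]
contact_force: [0.9, -0.6, 2.0]
opening: 0.0121
```

```bash
python3 st.py
```

```text
t 8.72 tcp [ 0.6405 -0.1397  0.1244] d mm [ 0.2 -0.5  4.3] w [-0.03  0.03 -0.06] norms 0.004 0.1
F bay [ 1.6 -0.7  1.4] M bay [-0.09 -0.12  0.02] open 0.0121
```

Call:
{"fn": "move_arm", "kwargs": {
  "deltas": [
    {"x":0,"y":0,"z":0.001,"wx":0,"wy":0,"wz":0,"hand":0},
    {"x":0,"y":0,"z":0.002,"wx":0,"wy":0,"wz":0,"hand":0},
    {"x":0,"y":0,"z":0.003,"wx":0,"wy":0,"wz":0,"hand":0},
    {"x":0,"y":0,"z":0.003,"wx":0,"wy":0,"wz":0,"hand":0}
  ]
}}

```text
time: 9.22
tool_pos: [0.6406, -0.139, 0.1204]
tool_rot: [2.709, -0.002, 1.752]
contact_force: [0.9, -0.2, -2.9]
opening: 0.0115
```

```bash
python3 st.py
```

```text
t 9.22 tcp [ 0.6406 -0.139   0.1204] d mm [-0.5  1.   0.6] w [-0.2  -0.08 -0.08] norms 0.001 0.2
F bay [-0.4 -0.4 -3. ] M bay [-0.04  0.35  0.11] open 0.0115
```

Call:
{"fn": "move_arm", "kwargs": {
  "deltas": [
    {"x":0,"y":0,"z":0.001,"wx":0,"wy":0,"wz":0,"hand":0},
    {"x":0,"y":0,"z":0.002,"wx":0,"wy":0,"wz":0,"hand":0},
    {"x":0,"y":0,"z":0.003,"wx":0,"wy":0,"wz":0,"hand":0},
    {"x":0,"y":0,"z":0.003,"wx":0,"wy":0,"wz":0,"hand":0}
  ]
}}

```text
time: 9.72
tool_pos: [0.6422, -0.1392, 0.1192]
tool_rot: [2.707, -0.0, 1.752]
contact_force: [-5.1, 0.2, 1.7]
opening: 0.0117
```

```bash
python3 st.py
```

```text
t 9.72 tcp [ 0.6422 -0.1392  0.1192] d mm [-0.   0.2 -1.2] w [-0.09 -0.   -0.05] norms 0.001 0.1
F bay [-3.8  1.1  3.6] M bay [0.05 0.66 0.02] open 0.0117
```

Call:
{"fn": "move_arm", "kwargs": {
  "deltas": [
    {"x":0,"y":0,"z":0.001,"wx":0,"wy":0,"wz":0,"hand":0},
    {"x":0,"y":0,"z":0.002,"wx":0,"wy":0,"wz":0,"hand":0},
    {"x":0,"y":0,"z":0.003,"wx":0,"wy":0,"wz":0,"hand":0},
    {"x":0,"y":0,"z":0.003,"wx":0,"wy":0,"wz":0,"hand":0}
  ]
}}

```text
time: 10.22
tool_pos: [0.6423, -0.1392, 0.1191]
tool_rot: [2.706, 0.0, 1.752]
contact_force: [-26.9, -1.5, 25.9]
opening: 0.0115
```

```bash
python3 st.py
```

```text
t 10.22 tcp [ 0.6423 -0.1392  0.1191] d mm [ 0.   0.1 -1.3] w [-0.07  0.01  0.01] norms 0.001 0.1
F bay [-13.3   3.3  34.8] M bay [ 0.58  2.13 -0.01] open 0.0115
```

Call:
{"fn": "move_arm", "kwargs": {
  "deltas": [
    {"x":0,"y":0,"z":-0.002,"wx":0,"wy":0,"wz":0,"hand":0},
    {"x":0,"y":0,"z":-0.004,"wx":0,"wy":0,"wz":0,"hand":0},
    {"x":0,"y":0,"z":-0.005,"wx":0,"wy":0,"wz":0,"hand":0},
    {"x":0,"y":0,"z":-0.006,"wx":0,"wy":0,"wz":0,"hand":0},
    {"x":0,"y":0,"z":-0.007,"wx":0,"wy":0,"wz":0,"hand":0},
    {"x":0,"y":0,"z":-0.007,"wx":0,"wy":0,"wz":0,"hand":0}
  ]
}}

```text
time: 10.98
tool_pos: [0.6414, -0.1394, 0.1211]
tool_rot: [2.707, -0.001, 1.751]
contact_force: [7.9, 1.1, -12.7]
opening: 0.0113
```

```bash
python3 st.py
```

```text
t 10.97 tcp [ 0.6414 -0.1394  0.1211] d mm [0.  0.1 0.9] w [-0.1  -0.01 -0.09] norms 0.001 0.1
F bay [  1.8  -0.3 -14.8] M bay [-0.3  -0.33  0.07] open 0.0113
```

Call:
{"fn": "move_arm", "kwargs": {
  "deltas": [
    {"x":0,"y":0,"z":-0.001,"wx":0,"wy":0,"wz":0,"hand":0},
    {"x":0,"y":0,"z":-0.002,"wx":0,"wy":0,"wz":0,"hand":0},
    {"x":0,"y":0,"z":-0.002,"wx":0,"wy":0,"wz":0,"hand":0},
    {"x":0,"y":0,"z":-0.002,"wx":0,"wy":0,"wz":0,"hand":0},
    {"x":0,"y":0,"z":-0.002,"wx":0,"wy":0,"wz":0,"hand":0}
  ]
}}

```text
time: 11.6
tool_pos: [0.6411, -0.1393, 0.1211]
tool_rot: [2.708, -0.001, 1.75]
contact_force: [21.3, 1.5, -27.3]
opening: 0.0117
```

```bash
python3 st.py; python3 - <<'E'
from h import *
a=viewer.read_camera("scene")[:,:,::-1]; b=viewer.read_camera("side")[:,:,::-1]
cv2.imwrite("pics/v4.png",np.hstack([cv2.resize(a[115:235,165:272],(400,450),interpolation=cv2.INTER_CUBIC),cv2.resize(b[130:250,230:337],(400,450),interpolation=cv2.INTER_CUBIC)]))
E
```

```text
t 11.6 tcp [ 0.6411 -0.1393  0.1211] d mm [-0.   0.3  1.1] w [-0.14 -0.03 -0.13] norms 0.001 0.2
F bay [  7.7  -2.4 -33.7] M bay [-0.61 -1.32  0.06] open 0.0117
```

View pics/v4.png

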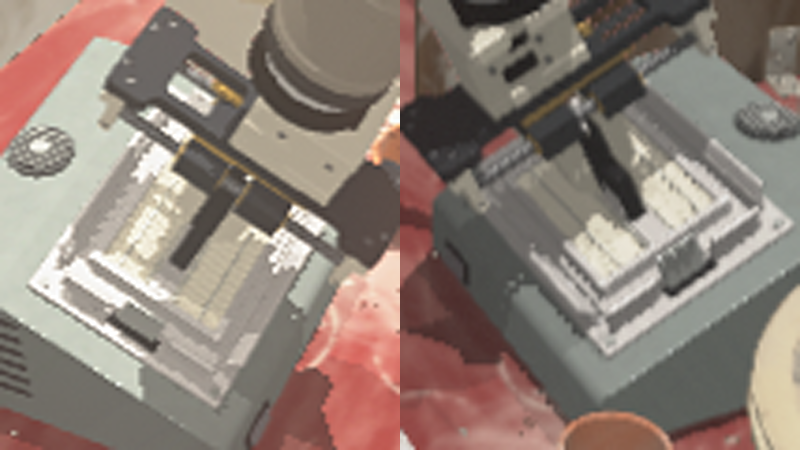

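Call:
{"fn": "move_arm", "kwargs": {
  "deltas": [
    {"x":0,"y":0,"z":0.002,"wx":0,"wy":0,"wz":0,"hand":0},
    {"x":0,"y":0,"z":0.004,"wx":0,"wy":0,"wz":0,"hand":0},
    {"x":0,"y":0,"z":0.006,"wx":0,"wy":0,"wz":0,"hand":0},
    {"x":0,"y":0,"z":0.007,"wx":0,"wy":0,"wz":0,"hand":0},
    {"x":0,"y":0,"z":0.007,"wx":0,"wy":0,"wz":0,"hand":0}
  ]
}}

```text
time: 12.32
tool_pos: [0.6424, -0.1392, 0.1192]
tool_rot: [2.706, 0.0, 1.752]
contact_force: [-8.9, -0.1, 6.9]
opening: 0.0114
```

```bash
python3 st.py
```

```text
t 12.32 tcp [ 0.6424 -0.1392  0.1192] d mm [ 0.1 -0.  -1.2] w [-0.06  0.02 -0.03] norms 0.001 0.1
F bay [-5.   1.5  9.9] M bay [ 0.17  0.85 -0.06] open 0.0114
```

Seated again under about 10 N of press. Now I release and back off.

Call:
{"fn": "move_arm", "kwargs": {
  "deltas": [
    {"x":0,"y":0,"z":-0.001,"wx":0,"wy":0,"wz":0,"hand":0.5},
    {"x":0,"y":0,"z":-0.001,"wx":0,"wy":0,"wz":0,"hand":0.5},
    {"x":0,"y":0,"z":-0.001,"wx":0,"wy":0,"wz":0,"hand":0.5},
    {"x":0,"y":0,"z":-0.001,"wx":0,"wy":0,"wz":0,"hand":0.5},
    {"x":0,"y":0,"z":-0.001,"wx":0,"wy":0,"wz":0,"hand":0.5},
    {"x":0,"y":0,"z":-0.001,"wx":0,"wy":0,"wz":0,"hand":0.5}
  ]
}}

```text
time: 13.08
tool_pos: [0.6426, -0.1392, 0.1188]
tool_rot: [2.707, -0.0, 1.751]
contact_force: [0.1, -0.2, 0.5]
opening: 0.0461
```

```bash
python3 st.py
```

```text
t 13.07 tcp [ 0.6426 -0.1392  0.1188] d mm [ 0.1 -0.1 -1.7] w [-0.07  0.01 -0.05] norms 0.002 0.1
F bay [ 0.3 -0.2  0.4] M bay [-0.02  0.15  0.04] open 0.0461
```

Call:
{"fn": "move_arm", "kwargs": {
  "deltas": [
    {"x":0,"y":0,"z":-0.02,"wx":0,"wy":0,"wz":0,"hand":0.5},
    {"x":0,"y":0,"z":-0.05,"wx":0,"wy":0,"wz":0,"hand":0.5},
    {"x":0,"y":0,"z":-0.1,"wx":0,"wy":0,"wz":0,"hand":0.5},
    {"x":0,"y":0,"z":-0.15,"wx":0,"wy":0,"wz":0,"hand":0.5},
    {"x":0,"y":0,"z":-0.19,"wx":0,"wy":0,"wz":0,"hand":0.5},
    {"x":0,"y":0,"z":-0.19,"wx":0,"wy":0,"wz":0,"hand":0.5},
    {"x":0,"y":0,"z":-0.19,"wx":0,"wy":0,"wz":0,"hand":0.5}
  ]
}}

```text
time: 13.95
tool_pos: [0.5633, -0.1536, 0.2913]
tool_rot: [2.707, -0.0, 1.751]
contact_force: [-0.6, -0.2, -0.1]
opening: 0.0457
```

```bash
python3 st.py; python3 - <<'E'
from h import *
b=viewer.read_camera("side")[:,:,::-1]; w=viewer.read_camera("wrist")[:,:,::-1]
cv2.imwrite("pics/v5.png",np.hstack([cv2.resize(w[50:275,150:350],(400,450),interpolation=cv2.INTER_CUBIC),cv2.resize(b[130:250,230:337],(400,450),interpolation=cv2.INTER_CUBIC)]))
E
```

```text
t 13.95 tcp [ 0.5633 -0.1536  0.2913] d mm [  0.    0.3 188.7] w [-0.08  0.03 -0.07] norms 0.189 0.1
F bay [-0.6 -0.1  0.2] M bay [-0.01  0.16  0.06] open 0.0457
```

View pics/v5.png

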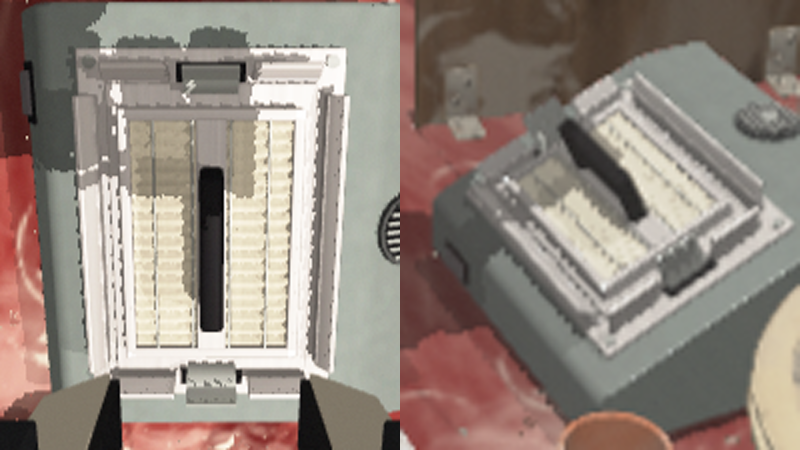

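The view shows the cassette flat in the bay. Both clip noses are over its rim, left at (210,75) and right at (212,375) in the wrist crop. The pull also held evenly.

```bash
python3 -c "
from cell import robot; print(robot.hand_in())"
```

```text
the job is handed in; nothing more can be done
None
```

The larger cassette is in the bay, held by both clips, and the job is handed in; no verdict was reported. At about 14 s the arm was already clear, well inside the 51 s limit.

- **Picking the part:** I took the larger cassette, which measured 109 × 160 mm in the wrist view, and gripped it by its bar.
- **Pressing in:** I pressed along the seat normal. The force rose to about 5 N and fell away as the clips snapped. It then reached 35 N with no further movement, so the cassette was on its seat.
- **Pull test:** On the pull the cassette rose about 2 mm and then held at about 34 N. The wrist moments showed no sign of one side lifting, so I judged that both clips held; one pull was enough.
- **Final state:** I pressed it home again at about 10 N, released it and backed off 190 mm. The last wrist and side pictures show it flat in the bay with both noses over the rim. The contact force was near zero.
- **Bowl and cup:** The arm passed well above the bowl and never came near the cup. I did not measure either one again at the end.

**Where checks disagreed:** The wrist camera and the fixed cameras differed by 1 to 2 mm, so I used the wrist readings throughout. The seat also turned out about 1.3 mm lower than estimated, or the cassette slid that much in the grip. Neither affected the fit.

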